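# Fit the battery pack in the kitchen radio under its snap-fit cover

## Robot

A 6-joint arm with a two-finger parallel gripper is mounted at the origin on a cart in front of the work surface, level with it; the furniture and walls round the work are solid. World frame = base frame: x ahead of the robot, y to its left, z up, the work surface at z = 0. Lengths are in m, angles in degrees, forces in N, time in s.
With the tool pointing down it reaches from about 0.25 to 0.725 m from the base axis. Payload 9.7 kg.
Tool frame: the origin (TCP) lies between the finger pads; the fingertips stand 19 mm ahead of it and the grasp point (between the pads) is the TCP; z points along the fingers, y is the line along which they close (so a half turn about z gives the same grasp; the last joint's range is limited). The gripper opens to 85 mm and grips with 20 to 120 N. Pads are 22 mm wide; open, the fingers measure 114 mm over their backs; the gripper's body (76 mm by 85 mm) begins 54 mm behind the grasp point. The pads swing forward as they close: fully open they stand 13 mm farther back than shut.
Start: joints at [73.797, 4.979, 10.078, 95.1, 0, 90], TCP at [0.153, 0.528, 0.222] pointing down, gripper open.
Joint ranges: [-179.16, 179.16], [-48.56, 103.87], [-65.8, 70.77], [-126.05, 130.52], [-82.76, 87.17], [-180, 180]. Speed limits (degrees/s): [127.2, 127.2, 147.25, 180, 180, 180].

## Interface

Orientations are given as [roll, pitch, yaw] about the fixed x, y, z axes, in that order (R = Rz(yaw) Ry(pitch) Rx(roll)).
In Python, from workcell import telemetry, camera, calibration, workorder gives the robot as it stands.
- The arm moves only by the tool play_rows, never from a script. Its argument "increments" is a list of rows, each a list of 3 entries, a list of its own where there are three numbers: the shift along the tool's x, y, z in mm, then the turn, a rotation vector about the tool's x, y, z in degrees, then the closure, from 0 (fully open) to 1 (shut). In form: [[[x, y, z], [ax, ay, az], jaw], ...]. A call has 1 to 20 rows; each row is the pose to reach, as a shift and turn from the pose commanded when the call began, along the tool's axes at that moment; what a row does not reach only later rows make up. A row lasts 1/10 s, in which the tool goes at most 50 mm and 8.59 degrees, less where a joint would pass 70% of its speed; a pose out of reach is approached as far as the arm can. A call with a gripper value outside its range is refused whole. The fingers move at their own pace and stop on an object; "grip_force" is the grip in N (left out, the last holds). Time passes only in rows, so rows that repeat a pose let the fingers close. It gives the time, the measured TCP pose, the force, the opening and the grip force at its end, in the units of the state.
- telemetry.get_obs(): the state, without advancing time (a new reading comes with each control period).
- camera(name): name is "scene" or "top"; returns (picture, depth): 420x560x3 uint8, red, green, blue; 420x560 float32, m along the optical axis (not along the pixel's ray), 0 where there is no reading.
- calibration(name): a dict with "vertical_fov" (degrees; the focal length in pixels is half the picture's height over the tangent of half this angle, whatever the lens; pixels are square), "cx", "cy" (the principal point, pixels), "k1" (the pictures are not rectified: a ray, as slopes to the right and down, at radius r is drawn at 1 + k1 r^2 times it, then the intrinsics apply), "rvec" (rotation vector, rad) and "tvec" (3), from world to camera coordinates, as OpenCV has them. Camera axes: x right, y down, z forward; pixel columns grow to the right and rows downward; lengths in m; the calibration is good to about 2 mm. A picture is of the moment at which its call begins. calibration takes no time and is no camera call.
- workorder.job_done(): hands the job in; it is judged then, once.
The state is a dict: "time": time; "q": joint angles; "qd": joint speeds; "joint_efforts": joint torques, N m; "ee_pos": TCP position; "tcp_rot": TCP orientation; "wrist_force": force on the tool from outside, world axes, zero at the start; "torque": the same for the moment, N m; "opening": finger opening in m; "grasp_force": force on a finger pad.
Only numpy, scipy, OpenCV 4.12 (cv2) and the standard library are available. Lean on these libraries where they do the work, as an engineer would, in place of code of your own. Each camera call takes 0.05 s, during which the arm holds its last target. There are 200 camera calls.

## Task

The kitchen radio stands with its sloping back to the left: pinch the two tabs of the battery cover together to free it, take it off and put it down, then lay the battery pack flat on the floor of the bay, with its brass contacts at the lower end where the brass strips of the bay are. Put the cover back on until it lies flush and both tabs have sprung out under the lips, and let go. Leave the other things on the worktop where they stand.

Things in the scene. Friction and masses are not known exactly. Their poses are not given: they have to be found in the camera images.
- radio: Wedge-shaped grey kitchen radio, 158 deep x 176 wide x 91 mm high (aerial and knob on top add 10 mm), standing fast. Origin under its middle; x from its sloping back to its upright front (roughly to the robot's right, so the back faces left), z up. The back slopes 30 degrees from level, rising along x from z 18 mm at x -80 mm to z 91 mm at x +46 mm.
- battery_bay: Frame of the battery bay in the sloping back, part of the radio: origin at the middle of the bay's opening, level with the outer face of the back (radio x -17, z 54 mm); x up the slope, y across, z straight out of the back, so 30 degrees from vertical. Opening 64 (x) x 66 mm (y). A ledge at z -4 mm along both x ends carries the cover plate. The lips at both y sides are 8 mm thick.
- bay_floor (a point): Middle of the bay's floor, 32 mm straight in from the bay's origin (its z -32 mm). From the ledge down the bay is 53 mm long (along the bay's x), and below z -20 mm 45 mm wide (y), with chamfered edges. Two brass strips stand at the lower (-x) end wall and run on to the floor.
- cover: Grey snap-fit cover, loose, about 54 g: plate 61 (x) x 63 (y) x 4 mm with a tab at each y edge. Origin at the middle of its outer face, z out of it. When home its frame is that of the bay (play 1.5 mm along the back, 1 mm outward); it fits either way round. Below each tab a leg reaches to z -19.5 mm with a hook that catches 3 mm under the lip. It can stand on the legs, origin 19.5 mm up.
- tab_left (a joint): Sprung slide of the tab at the cover's +y edge (m): 0 sprung out, grows as it is pressed inward, stop at 0.0055. It starts to move at 2 N and is fully in at 7 N; the hook clears the lip from 3 mm (4.5 if the cover lies hard over to that side). The hook's underside slopes, so the cover can also be pushed home with the tabs free, by some 20 N.
- tab_right (a joint): The same for the tab at the cover's -y edge. Pinched more than about 2 mm off centre, one tab reaches its stop while the other hook stays caught under its lip; the sideways force on the tool shows it.
- tab_left_face (a point): Middle of the outer face of the tab at the cover's +y edge. Each tab stands 13 mm above the plate, is 22 mm wide (x) and 4 mm thick; the outer faces of the two are 63 mm apart, and nothing stands above the back beside them.
- tab_right_face (a point): Middle of the outer face of the tab at the cover's -y edge, like the other 7.5 mm above the plate.
- pack: Black rechargeable battery pack, loose, about 90 g, lying flat to the left or right of the radio: body 48 (x) x 40 (y) x 16 mm (z) with a grip rib along x on top, 30 long, 12 wide (y), 10 mm high: 26 mm high in all. Origin under its middle, z up. Its contact end (-x) points roughly to the robot's left, the way the radio's back faces.
- pack_contacts (a point): Middle of the pack's contact end face (its -x end, 24 mm from the middle, 8 mm up), which carries two brass plates; it belongs at the lower (-x) end of the bay.
- jam_jar: Bystander: glass jam jar with a screw lid, 62 mm across, 91 mm tall, upright; origin under its middle.
- espresso_cup: Bystander: small cup with a handle, 58 x 87 x 56 mm; origin under its middle. It stands before the bread bin, whose front is at x 0.61 m and top at z 0.19 m.
- teaspoon: Bystander: teaspoon, 132 x 26 x 11 mm, lying flat; origin under its middle.
- kitchen_timer: Bystander: round twist timer, 63 mm across, 40 mm tall; origin under its middle.
- salt_shaker: Bystander: small salt shaker, 44 mm across, 90 mm tall, upright by the kettle; origin under its middle. Mind the wall cabinet to its right: it hangs 0.29 m above the worktop over all beyond x 0.55 m and right of y -0.20 m.
Things that resemble listed ones, but are neither listed nor needed, are in the scene too. Leave any green look-alike of the cover alone. Several things have the shape of the pack; the one meant has the colours described above.

How it is judged (in metres and radians):
On the way, in this order (a step that is already met when the one before it is completed fails the run):
1. the cover is off and well clear of the radio's back (distance between cover and battery_bay above 0.08 m), for 0.2 s.
2. the pack lies on the floor of the open bay, contacts at the lower end, let go (z of pack in the frame of battery_bay below -0.0285 m and x of pack in the frame of battery_bay between -0.006 and 0.006 m and y of pack in the frame of battery_bay between -0.006 and 0.006 m and angle between the z axis of pack and the z axis of battery_bay, either way round below 0.12 rad and x of pack_contacts in the frame of battery_bay below -0.015 m and distance between cover and battery_bay above 0.05 m and contact force between the fingers and pack below 0.2 N), for 0.2 s.
At the end, for the whole second after the job is handed in: Cover home: origin within 4.5 mm of the bay's, parallel to the back within 0.06 rad, both tabs out to under 1.5 mm. Pack under it on the bay floor (underside over 28.5 mm deep, within 6 mm of the middle, level within 0.12 rad), contact end over 15 mm down the slope. Both at rest (distance between cover and battery_bay below 0.0045 m and angle between the z axis of cover and the z axis of battery_bay, either way round below 0.06 rad and value of joint each of tab_left, tab_right below 0.0015 m and z of pack in the frame of battery_bay below -0.0285 m and x of pack in the frame of battery_bay between -0.006 and 0.006 m and y of pack in the frame of battery_bay between -0.006 and 0.006 m and angle between the z axis of pack and the z axis of battery_bay, either way round below 0.12 rad and x of pack_contacts in the frame of battery_bay below -0.015 m and linear speed of each of cover, pack below 0.02 m/s); the robot touches nothing.
It fails at once if the jam jar is moved by more than 3 cm (distance of jam_jar from where it was at the start of the episode above 0.03 m).
It fails at once if the espresso cup is moved by more than 3 cm (distance of espresso_cup from where it was at the start of the episode above 0.03 m).
It fails at once if the teaspoon is moved by more than 3 cm (distance of teaspoon from where it was at the start of the episode above 0.03 m).
It fails at once if the kitchen timer is moved by more than 3 cm (distance of kitchen_timer from where it was at the start of the episode above 0.03 m).
It fails at once if the salt shaker is moved by more than 3 cm (distance of salt_shaker from where it was at the start of the episode above 0.03 m).
It also fails if it takes over 72 s, if anything falls off the work surface, if the arm or the gripper's body presses on something with over 40 N, if the wrist force passes 120 N, or if a joint passes its speed limit or range.

## Working session

There is one attempt and no reset: what is moved stays moved. The work goes in short steps, Python scripts to look and compute and a tool call to move; the robot and the scene stay as the last step left them, time stands still between calls to the robot, and variables do not carry over. Pictures are saved under pics/ and viewed, at most 10 in all, crops included, and the job is handed in when it is done.

Besides the shell and the picture viewer there is one more tool, called after "Request:" as a command line: name --argument value ..., lists and objects as JSON in quotes. play_rows: Moves the arm, as the interface text tells. Its arguments: {"type":"object","properties":{"increments":{"type":"array"},"grip_force":{"type":"number"}},"required":["increments"]}

```bash
ls; mkdir -p pics
cat > h.py <<'E'
import numpy as np, cv2
from scipy.spatial.transform import Rotation as Ro
from workcell import telemetry, camera, calibration, workorder
def cal(n):
    c=calibration(n); f=210/np.tan(np.radians(c['vertical_fov'])/2)
    return np.array([[f,0,c['cx']],[0,f,c['cy']],[0,0,1]]),c['k1'],Ro.from_rotvec(np.ravel(c['rvec'])).as_matrix(),np.ravel(c['tvec'])
def cloud(n,D):
    K,k1,R,t=cal(n); v,u=np.mgrid[0:420,0:560]
    p=cv2.undistortPoints(np.stack([u,v],-1).reshape(-1,1,2).astype(float),K,np.array([k1,0,0,0.])).reshape(420,560,2)
    P=np.dstack([p*D[...,None],D])
    W=(P-t)@R; W[D<=0]=np.nan
    return W
def proj(n,X):
    K,k1,R,t=cal(n)
    return cv2.projectPoints(np.asarray(X,float).reshape(-1,3),cv2.Rodrigues(R)[0],t,K,np.array([k1,0,0,0.]))[0].reshape(-1,2)
def pose():
    o=telemetry.get_obs(); return o,np.array(o['ee_pos']),Ro.from_euler('xyz',o['tcp_rot'],degrees=True).as_matrix()
E
python3 - <<'E'
from h import *
print(telemetry.get_obs())
for n in('scene','top'):
    im,D=camera(n); np.savez(n+'0.npz',im=im,D=D); K,k,R,t=cal(n); print(n,K,k,-R.T@t,R[2])
    cv2.imwrite(f'pics/{n}0.png',cv2.resize(im[...,::-1],(800,600)))
E
```

```text
pics
{'time': 0.0, 'q': array([ 7.37952746e+01,  5.01283695e+00,  1.00346494e+01,  9.51018365e+01,
       -1.13856003e-04,  8.99998209e+01]), 'qd': array([-0.11330685, -0.09382516,  0.00605384,  0.01018021,  0.02343493,
        0.06038308]), 'joint_efforts': array([ 1.15487715e-04, -5.20388103e+01,  4.64801967e+01,  1.64836604e-02,
        1.74820907e-04, -2.49006938e-06]), 'ee_pos': array([0.15341763, 0.52790233, 0.22096819]), 'tcp_rot': array([-1.79919976e+02,  1.13605710e-04,  1.63795454e+02]), 'wrist_force': array([ 0.22075234, -0.11569127, -0.41142681]), 'torque': array([ 0.03271918, -0.01284187,  0.03046536]), 'grasp_force': 0.0, 'opening': 0.08558265173171263}
scene [[383.28727114   0.         283.28195766]
 [  0.         383.28727114 207.32440102]
 [  0.           0.           1.        ]] -0.09954437801718202 [ 0.00251904 -0.38863579  0.80368956] [ 0.50894676  0.47023231 -0.72100954]
top [[448.83708301   0.         276.18109407]
 [  0.         448.83708301 211.90263898]
 [  0.           0.           1.        ]] -0.11801167762641333 [0.27515858 0.06512217 1.3081566 ] [ 0.20020946  0.00705142 -0.97972774]
```

View pics/scene0.png

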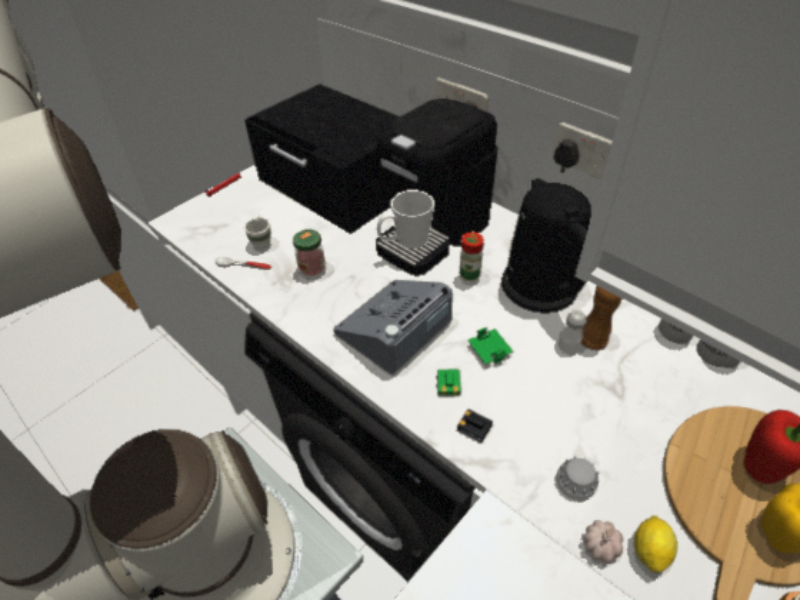

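View pics/top0.png

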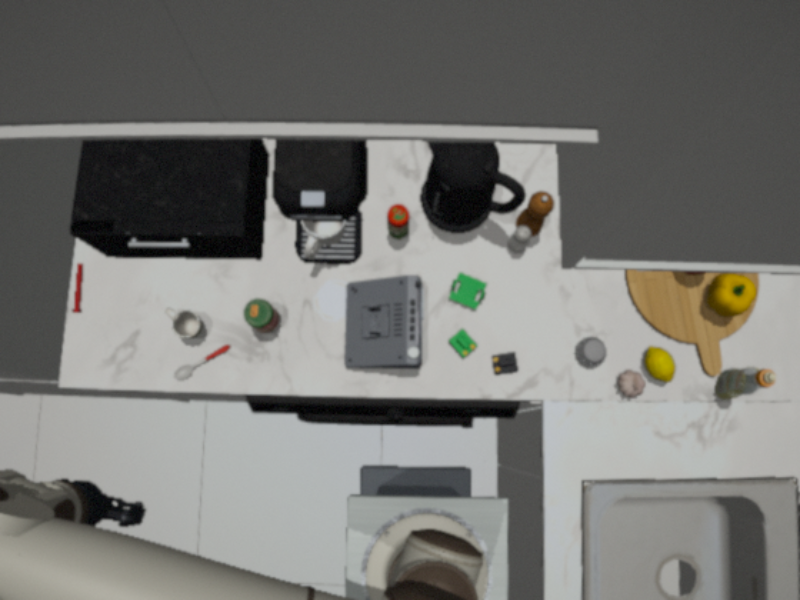

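The scene view shows the radio at (393,325) and the black pack at (475,425). In the top view the radio is at (385,322), with its cover tabs near (375,320). The black pack there is at (504,363) with its contacts to the left, and the jar is at (262,315). I'll measure from depth next.

```bash
cat > m.py <<'E'
from h import *
for n in('top','scene'):
    d=np.load(n+'0.npz'); im,D=d['im'],d['D']; W=cloud(n,D)
    # table check
    print(n,'pixel pitch')
    a,b=(385,322) if n=='top' else (393,325)
    c=W[int(b*.7),int(a*.7)]; print('radio pt',c)
    m=(np.linalg.norm(W[...,:2]-c[:2],axis=-1)<.14)&(W[...,2]>.012)&(W[...,2]<.12)
    tb=(np.linalg.norm(W[...,:2]-c[:2],axis=-1)<.3)&(abs(W[...,2])<.012); print('table z',np.median(W[tb][:,2]))
    P=W[m]
    # slope RANSAC
    best=0;rng=np.random.default_rng(0)
    for i in range(800):
        q=P[rng.choice(len(P),3,False)]; nn=np.cross(q[1]-q[0],q[2]-q[0]); nn/=np.linalg.norm(nn)+1e-12
        nn*=np.sign(nn[2])
        if abs(nn[2]-.866)>.05: continue
        s=abs((P-q[0])@nn)<.0025
        if s.sum()>best: best=s.sum(); bs=s
    Q=P[bs]; o=Q.mean(0); nn=np.linalg.svd(Q-o)[2][2]; nn*=np.sign(nn[2])
    yaw=np.degrees(np.arctan2(-nn[1],-nn[0])); print('slope',best,nn,'angle',np.degrees(np.arccos(nn[2])),'x-yaw',yaw)
    r=cv2.minAreaRect(P[:,:2].astype(np.float32)*1000); print('rect',r)
    y=np.radians(yaw); ex=np.array([np.cos(y),np.sin(y)]); ey=np.array([-ex[1],ex[0]])
    print('x lims',np.percentile(P[:,:2]@ex,[.3,99.7]),'y lims',np.percentile(P[:,:2]@ey,[.3,99.7]),'ex',ex)
    h=(P-o)@nn; T=P[(h>.007)&(P[:,2]<.1)&(np.linalg.norm(P[:,:2]-o[:2],axis=1)<.06)]
    print('tabs',len(T)); np.savetxt(n+'_tabs.txt',np.c_[T,((T-o)@nn)],fmt='%.4f')
    print('o',o)
    a,b=(504,363) if n=='top' else (475,425)
    c=W[int(b*.7),int(a*.7)]; m=(np.linalg.norm(W[...,:2]-c[:2],axis=-1)<.05)&(W[...,2]>.006)&(W[...,2]<.05)&(im.max(-1)<110)
    p=W[m]; print('pack',len(p),c,cv2.minAreaRect(p[:,:2].astype(np.float32)*1000),np.percentile(p[:,2],[5,50,95]))
E
python3 m.py
python3 - <<'E'
import cv2,numpy as np
d=np.load('top0.npz'); im=d['im'][...,::-1]
cv2.imwrite('pics/crop0.png',cv2.resize(im[180:280,230:380],(800,533),interpolation=cv2.INTER_CUBIC))
E
```

```text
top pixel pitch
radio pt [0.49079738 0.09346292 0.06762909]
table z -0.000552885478915494
slope 2081 [0.00264379 0.49845655 0.86691065] angle 29.89840202244857 x-yaw -90.30389088002909
rect ((494.914306640625, 66.03498840332031), (177.1140594482422, 217.4124755859375), 0.1933819055557251)
x lims [-0.17669476 -0.02065094] y lims [0.4058873  0.58179597] ex [-0.00530387 -0.99998593]
tabs 30
o [0.49381714 0.10541215 0.05767716]
pack 184 [ 0.41812944 -0.14612578  0.02365866] ((419.0956726074219, -150.31887817382812), (38.26270294189453, 46.68645477294922), 8.17395305633545) [0.01049547 0.01569158 0.0277377 ]
scene pixel pitch
radio pt [0.44237821 0.04712446 0.09069723]
table z -0.0008185486671986093
slope 1390 [-0.0025753   0.49216477  0.87049825] angle 29.48340860025653 x-yaw -89.7001970139279
rect ((492.5981750488281, 42.66337585449219), (177.25595092773438, 265.1534729003906), 1.7336498498916626)
x lims [-0.16860592  0.08912782] y lims [0.40418596 0.57713029] ex [ 0.00523253 -0.99998631]
tabs 24
o [0.48107221 0.09393771 0.06332212]
pack 298 [ 0.41370636 -0.15568766  0.02057417] ((417.5898132324219, -153.401123046875), (39.39336013793945, 45.69942092895508), 9.539321899414062) [0.00902442 0.01585173 0.02638583]
```

View pics/crop0.png

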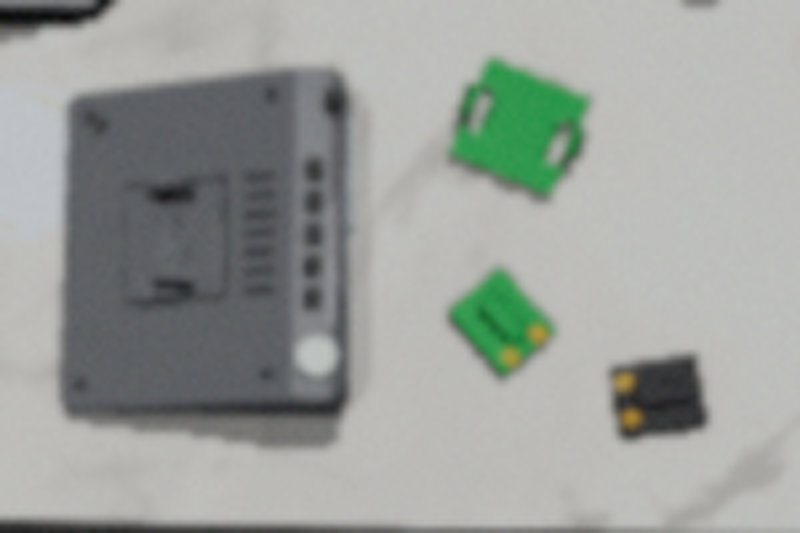

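Crop shows the cover outline at crop x 125–228, y 180–300, with tabs near (172,190) and (172,288). The black pack is at (660,397) with its brass plates on the left. I'll refine the bay position and compute the first move.

```bash
cat >> h.py <<'E'
def ray(n,uv):
    K,k1,R,t=cal(n)
    p=cv2.undistortPoints(np.asarray(uv,float).reshape(-1,1,2),K,np.array([k1,0,0,0.])).reshape(-1,2)
    return -R.T@t,np.c_[p,np.ones(len(p))]@R
def move(Pt,Rt):
    "shift(mm) and rotvec(deg) in the tool axes from present pose"
    o,p,R=pose(); return np.round(R.T@(np.asarray(Pt)-p)*1000,1),np.round(np.degrees(Ro.from_matrix(R.T@Rt).as_rotvec()),2)
E
python3 - <<'E'
from h import *
nn=np.array([0,.5,.866])
# cover outline corners in the top picture
uv=np.array([[125,182],[228,178],[226,294],[127,303],[172,193],[172,288]])/5.3333+[230,180]-.4
for y0 in(.1118,.1148):
    o=np.array([.494,y0,.054]); c,d=ray('top',uv)
    X=c+d*(((o-c)@nn)/(d@nn))[:,None]; print(np.round(X*1000,1),np.round(X[:4].mean(0)*1000,1))
for n in('top','scene'):
    print(n,'tabs'); T=np.loadtxt(n+'_tabs.txt'); print(T[np.argsort(T[:,0])]) 
    d=np.load(n+'0.npz'); W=cloud(n,d['D'])
    for nm,q in (('jar',(262,315) if n=='top' else (308,250)),):
        c=W[int(q[1]*.7),int(q[0]*.7)]; m=(np.linalg.norm(W[...,:2]-c[:2],axis=-1)<.05)&(W[...,2]>.02)&(W[...,2]<.1); print(nm,c,cv2.minEnclosingCircle(W[m][:,:2].astype(np.float32)))
    # anything standing in the putting-down area
    m=(abs(W[...,0]-.46)<.08)&(abs(W[...,1]-.245)<.06)&(W[...,2]>.012); print('in area',m.sum())
    # radio front (lowest y) edge and back lower edge
    m=(abs(W[...,0]-.49)<.07)&(W[...,2]>.075)&(W[...,2]<.1)&(abs(W[...,1]-.05)<.08); print('top face y',np.percentile(W[m][:,1],[.5,99.5]), np.median(W[m&(abs(W[...,1]-.035)<.012)][:,2]))
    m=(abs(W[...,0]-.49)<.07)&(W[...,2]>.006)&(abs(W[...,1]-.17)<.03); print('back max y',np.percentile(W[m][:,1],[95,99,99.8]))
E
```

```text
[[528.3 141.   37.1]
 [525.   84.8  69.6]
 [463.1  84.5  69.8]
 [461.9 137.9  38.9]
 [519.7 114.8  52.3]
 [468.3 113.5  53. ]] [494.5 112.   53.9]
[[527.9 140.9  38.9]
 [524.6  84.7  71.4]
 [462.8  84.5  71.5]
 [461.6 137.8  40.7]
 [519.4 114.7  54. ]
 [468.  113.4  54.8]] [494.2 112.   55.6]
top tabs
[[0.4621 0.1236 0.0661 0.0163]
 [0.4625 0.1181 0.0643 0.012 ]
 [0.4628 0.1097 0.0635 0.0071]
 [0.4628 0.1126 0.0626 0.0078]
 [0.4632 0.1268 0.0584 0.0112]
 [0.4634 0.1212 0.0581 0.0081]
 [0.4644 0.1151 0.0706 0.016 ]
 [0.4648 0.1208 0.0675 0.0162]
 [0.4649 0.1096 0.0679 0.0109]
 [0.4651 0.1181 0.0654 0.013 ]
 [0.4653 0.1125 0.0653 0.0101]
 [0.4654 0.1238 0.0631 0.0138]
 [0.4664 0.127  0.0558 0.0091]
 [0.5191 0.0715 0.0855 0.0073]
 [0.5207 0.1494 0.0406 0.0071]
 [0.522  0.1139 0.0671 0.0125]
 [0.5221 0.1083 0.0671 0.0097]
 [0.5223 0.1168 0.0653 0.0124]
 [0.5223 0.1197 0.0649 0.0135]
 [0.5225 0.1112 0.0647 0.0091]
 [0.523  0.1227 0.061  0.0115]
 [0.5232 0.1255 0.0601 0.0122]
 [0.5237 0.1138 0.0726 0.0172]
 [0.5238 0.1286 0.0568 0.0108]
 [0.5246 0.1111 0.0684 0.0123]
 [0.5253 0.1084 0.0655
[... 619 characters left out ...]
.1095 0.0657 0.0097]
 [0.463  0.1133 0.0666 0.0124]
 [0.4636 0.1101 0.0684 0.0124]
 [0.4657 0.1089 0.0637 0.0077]
 [0.5191 0.1114 0.0655 0.0104]
 [0.5195 0.1229 0.0613 0.0124]
 [0.5199 0.1158 0.0658 0.0128]
 [0.5202 0.1124 0.0678 0.0128]
 [0.5202 0.1239 0.0561 0.0084]
 [0.5204 0.1201 0.0625 0.012 ]
 [0.5205 0.1166 0.0608 0.0089]
 [0.521  0.1208 0.0576 0.0082]
 [0.5211 0.1095 0.069  0.0125]
 [0.5212 0.1097 0.0649 0.009 ]
 [0.5229 0.1261 0.0604 0.0132]
 [0.5249 0.1243 0.06   0.012 ]]
jar [0.48305889 0.32039977 0.07733416] ((0.4986128509044647, 0.3383154273033142), 0.031214876100420952)
in area 0
top face y [0.01824712 0.07417048] 0.0902040673447789
back max y [0.17104337 0.17304038 0.17348529]
```

```bash
cat >> h.py <<'E'
B0=np.array([.493,.113,.054]); s,c=.5,np.sqrt(.75)
BX=np.array([0,-c,s]);BY=np.array([1.,0,0]);BZ=np.array([0,s,c])
RT=np.c_[-BX,BY,-BZ]   # tool on the bay
RD=np.c_[[0,1.,0],[1.,0,0],[0,0,-1.]]  # tool down, jaw along world x
def bay(x,y,z): return B0+x*BX+y*BY+z*BZ
def inbay():
    o,p,R=pose(); print('t',o['time'],'bay mm',np.round(np.array([BX,BY,BZ])@(p-B0)*1000,1),'F bay',np.round(np.array([BX,BY,BZ])@o['wrist_force'],1),'open',round(o['opening']*1000,1),'grip',round(float(o['grasp_force']),1))
E
python3 - <<'E'
from h import *
print(move([.40,.25,.25],RD), move(bay(0,0,.10),RT))
E
```

```text
(array([-314.4, -198.1,  -28.7]), array([-6.00e-02,  4.00e-02,  7.38e+01])) (array([-427.9, -255.6,   80.8]), array([ 19.24, -25.66,  72.02]))
```

Request:
play_rows --increments '[[[-428, -256, 81], [19.24, -25.66, 72.02], 0], [[-428, -256, 81], [19.24, -25.66, 72.02], 0], [[-428, -256, 81], [19.24, -25.66, 72.02], 0], [[-428, -256, 81], [19.24, -25.66, 72.02], 0], [[-428, -256, 81], [19.24, -25.66, 72.02], 0], [[-428, -256, 81], [19.24, -25.66, 72.02], 0], [[-428, -256, 81], [19.24, -25.66, 72.02], 0], [[-428, -256, 81], [19.24, -25.66, 72.02], 0], [[-428, -256, 81], [19.24, -25.66, 72.02], 0], [[-428, -256, 81], [19.24, -25.66, 72.02], 0], [[-428, -256, 81], [19.24, -25.66, 72.02], 0], [[-428, -256, 81], [19.24, -25.66, 72.02], 0], [[-428, -256, 81], [19.24, -25.66, 72.02], 0], [[-428, -256, 81], [19.24, -25.66, 72.02], 0], [[-428, -256, 81], [19.24, -25.66, 72.02], 0], [[-428, -256, 81], [19.24, -25.66, 72.02], 0]]'

```text
time: 1.7
ee_pos: [0.4927, 0.1637, 0.141]
tcp_rot: [179.9, 29.9, 90.1]
wrist_force: [-0.0, -0.1, -0.8]
opening: 0.0857
grasp_force: 0.0
```

Run:
```python
from h import *
inbay(); print(move(bay(0,0,.035),RT))
A=np.array([-BX,BY,BZ])
for n in('top','scene'):
    im,D=camera(n); np.savez(n+'1.npz',im=im,D=D); W=cloud(n,D)
    L=(W-B0)@np.array([BX,BY,BZ]).T*1000
    m=(abs(L[...,0])<60)&(abs(L[...,1])<70)&(L[...,2]>35)&(L[...,2]<120)
    P=L[m]; print(n,len(P),'lowest',np.sort(P[:,2])[:8], 'y',np.percentile(P[:,1],[1,99]),'x',np.percentile(P[:,0],[1,99]))
cv2.imwrite('pics/s1.png',cv2.resize(np.load('scene1.npz')['im'][130:300,180:400][...,::-1],(776,600)))
```

```text
t 1.7 bay mm [ -0.4  -0.3 100.7] F bay [-0.3 -0.  -0.8] open 85.7 grip 0.0
(array([-0.5,  0.2, 65.7]), array([ 0.08, -0.08,  0.05]))Traceback (most recent call last):
  File "<stdin>", line 8, in <module>
    return _quantile_unchecked(
        a, q, axis, out, overwrite_input, method, keepdims, weights)
    return _ureduce(a,
                    func=_quantile_ureduce_func,
    ...<5 lines>...
                    overwrite_input=overwrite_input,
                    method=method)
    r = func(a, **kwargs)
    result = _quantile(arr,
                       quantiles=q,
    ...<2 lines>...
                       out=out,
                       weights=wgt)
    slices_having_nans = np.isnan(arr[-1, ...])
                                  ~~~^^^^^^^^^
IndexError: index -1 is out of bounds for axis 0 with size 0
```

Request:
play_rows --increments '[[[-0.5, 0, 25], [0, 0, 0], 0.1], [[-0.5, 0, 45], [0, 0, 0], 0.1], [[-0.5, 0, 60], [0, 0, 0], 0.1], [[-0.5, 0, 70], [0, 0, 0], 0.1], [[-0.5, 0, 74], [0, 0, 0], 0.1], [[-0.5, 0, 76], [0, 0, 0], 0.1], [[-0.5, 0, 76], [0, 0, 0], 0.1], [[-0.5, 0, 76], [0, 0, 0], 0.1]]'

```text
time: 2.55
ee_pos: [0.4933, 0.1249, 0.0756]
tcp_rot: [179.9, 29.9, 90.0]
wrist_force: [-0.2, -0.3, -0.0]
opening: 0.0769
grasp_force: 0.0
```

Run:
```python
from h import *
inbay()
for n in('scene',):
    im,D=camera(n); np.savez(n+'1.npz',im=im,D=D); W=cloud(n,D)
cv2.imwrite('pics/s1.png',cv2.resize(np.load('scene1.npz')['im'][150:270,200:360][...,::-1],(800,600)))
```

```text
t 2.55 bay mm [ 0.5  0.3 24.7] F bay [ 0.2 -0.2 -0.1] open 76.9 grip 0.0
```

View pics/s1.png

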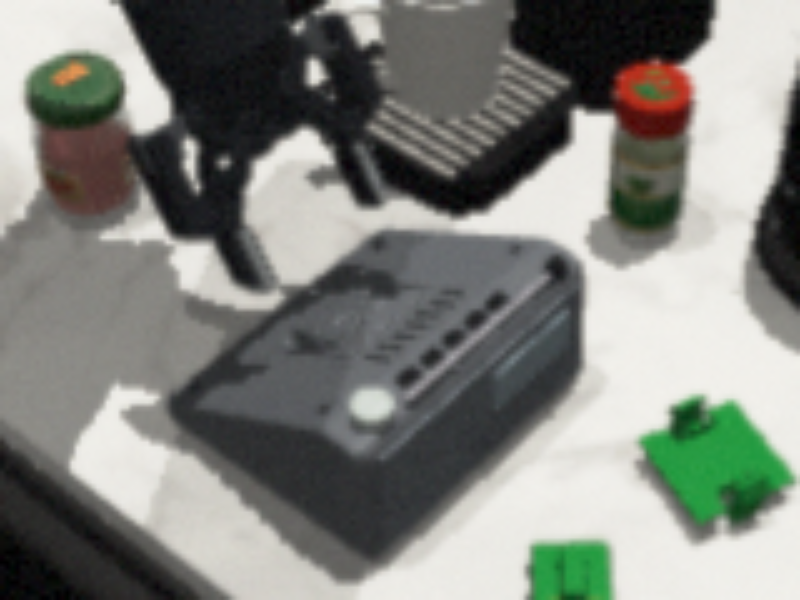

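The crop shows the finger ends at crop (262,285) and (378,200), apparently left of and above the radio. I'll compare that with where the TCP should project.

Run:
```python
from h import *
o,p,R=pose(); inbay()
print('tcp/tips expected in crop',(proj('scene',[p,p+R@[0,-.038,.012],p+R@[0,.038,.012],B0])-[200,150])*5)
im,D=camera('scene'); W=cloud('scene',D)
L=(W-B0)@np.array([BX,BY,BZ]).T*1000
for q in((258,280),(375,197),(300,350),(345,330)):
    u,v=int(200+q[0]/5),int(150+q[1]/5); print(q,L[v,u],W[v,u])
print(np.abs(im.astype(int)-np.load('scene1.npz')['im']).mean())
m=(abs(L[...,0])<60)&(abs(L[...,1])<70)&(L[...,2]>16)&(L[...,2]<120); P=L[m]
for s in(-1,1):
    q=P[P[:,1]*s>0]; print(len(q),q[np.argsort(q[:,2])[:6]])
```

```text
t 2.6 bay mm [ 0.5  0.3 24.6] F bay [-0.5 -0.1  0.4] open 76.5 grip 0.0
tcp/tips expected in crop [[332.95551554 276.13380055]
 [292.3187265  334.88948736]
 [390.00468058 256.53891204]
 [350.60883652 314.93122215]]
(258, 280) [  6.72653819 -46.32934202  52.96801968] [0.44667066 0.13365866 0.10323492]
(375, 197) [ 9.05397982 40.65592846 50.62627777] [0.53365593 0.13047216 0.10237063]
(300, 350) [-10.68966425 -31.35854857  -2.51170075] [0.46164145 0.12100167 0.04647997]
(345, 330) [  7.5800795  -11.7806955   -1.09114553] [0.4812193  0.10588989 0.05684508]
2.0762698412698413
387 [[ -6.00302695 -44.57040771  44.74581827]
 [  2.26537484 -43.87145208  44.91148058]
 [ -0.90655605 -44.74212358  45.24275549]
 [ 10.9730998  -39.55827553  45.80549282]
 [  8.71221163 -36.97020895  47.01874553]
 [ 10.97070535 -46.09132187  47.0227149 ]]
318 [[  5.70120377  47.37124012  43.27944324]
 [ -8.27278341  40.59395318  43.82768241]
 [ -1.9652524   39.39941393  44.77603633]
 [  2.3354916   39.4898391   44.86550712]
 [  6.75963248  39.48003408  45.02092934]
 [-11.31044044  41.01381087  46.64604469]]
```

Request:
play_rows --increments '[[[0, 0, 4], [0, 0, 0], 0.1], [[0, 0, 8], [0, 0, 0], 0.1], [[0, 0, 8], [0, 0, 0], 0.1]]'

```text
time: 2.95
ee_pos: [0.4928, 0.1202, 0.0675]
tcp_rot: [-180.0, 30.0, 90.0]
wrist_force: [0.3, 0.0, 0.3]
opening: 0.0772
grasp_force: 0.0
```

```bash
cat > f.py <<'E'
from h import *
inbay()
im,D=camera('scene'); W=cloud('scene',D); L=(W-B0)@np.array([BX,BY,BZ]).T*1000
m=(abs(L[...,0])<60)&(abs(L[...,1])<70)&(L[...,2]>16)&(L[...,2]<120); P=L[m]
for s in(-1,1):
    q=P[P[:,1]*s>0]; print(len(q),np.round(q[np.argsort(q[:,2])[:6]],1))
E
python3 f.py
```

```text
t 2.95 bay mm [ 0.5 -0.2 15.3] F bay [0.1 0.3 0.3] open 77.2 grip 0.0
457 [[ -3.9 -44.5  35.5]
 [  4.9 -44.   36. ]
 [  1.8 -45.   36.3]
 [ -5.9 -46.   36.3]
 [ 10.1 -44.3  36.6]
 [  9.6 -40.1  36.8]]
381 [[-8.2 39.4 35. ]
 [ 6.2 38.7 36. ]
 [ 9.5 43.7 36.2]
 [-0.8 37.5 36.5]
 [ 4.4 37.  37. ]
 [13.1 37.  37.4]]
```

Request:
play_rows --increments '[[[0, 0, 4], [0, 0, 0], 0.1], [[0, 0, 8], [0, 0, 0], 0.1], [[0, 0, 10], [0, 0, 0], 0.1], [[0, 0, 10], [0, 0, 0], 0.1]]'

```text
time: 3.4
ee_pos: [0.4929, 0.1153, 0.0591]
tcp_rot: [-180.0, 30.0, 90.0]
wrist_force: [0.0, 0.5, -0.4]
opening: 0.0768
grasp_force: 0.0
```

```bash
python3 f.py
```

```text
t 3.4 bay mm [ 0.6 -0.1  5.6] F bay [-0.6  0.  -0.1] open 76.8 grip 0.0
551 [[ -9.6 -42.7  24.4]
 [ -2.5 -43.9  25.9]
 [ 10.5 -43.2  26.6]
 [  3.2 -44.5  26.8]
 [  7.1 -44.   26.8]
 [ 10.  -39.   26.8]]
452 [[-10.6  39.7  25.1]
 [  3.2  39.5  25.9]
 [ -2.9  37.7  26.8]
 [  9.2  38.4  26.8]
 [  2.4  37.1  27.4]
 [ 11.4  41.3  28.3]]
```

Request:
play_rows --increments '[[[0, 0, 5], [0, 0, 0], 0.1], [[0, 0, 10], [0, 0, 0], 0.1], [[0, 0, 15], [0, 0, 0], 0.1], [[0, 0, 18], [0, 0, 0], 0.1], [[0, 0, 18], [0, 0, 0], 0.1]]'

```text
time: 3.95
ee_pos: [0.4928, 0.1062, 0.0434]
tcp_rot: [-180.0, 30.0, 90.0]
wrist_force: [1.0, 0.2, 0.5]
opening: 0.077
grasp_force: 0.0
```

```bash
sed -i 's/L\[...,2\]>16/L[...,2]>5/' f.py; python3 f.py
python3 - <<'E'
from h import *
im,D=camera('scene'); cv2.imwrite('pics/s2.png',cv2.resize(im[150:270,200:360][...,::-1],(800,600)))
E
```

```text
t 3.95 bay mm [  0.6  -0.2 -12.6] F bay [0.  1.  0.5] open 77.0 grip 0.0
718 [[  3.1 -31.    5.1]
 [ 11.2 -30.2   5.4]
 [  0.5 -32.3   5.7]
 [  8.4 -31.3   5.8]
 [ -6.4 -44.5   6.9]
 [ 10.5 -28.5   7.3]]
574 [[-6.4 40.5  5.4]
 [-0.1 39.4  6.5]
 [10.  30.   6.7]
 [-0.6 28.1  7.3]
 [-8.  27.   7.5]
 [ 3.8 28.2  7.5]]
```

View pics/s2.png

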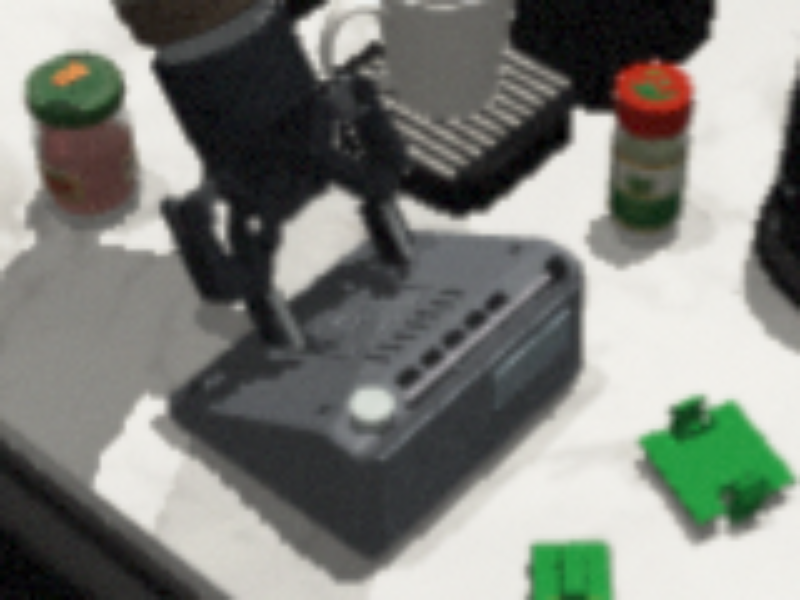

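The fingers now flank the tabs, with their tips about 6 mm above the back (crop (290,345) and (405,265)). Closing now.

Request:
play_rows --increments '[[[0, 0, 0], [0, 0, 0], 0.2], [[0, 0, 0], [0, 0, 0], 0.25], [[0, 0, 0], [0, 0, 0], 0.3], [[0, 0, 0], [0, 0, 0], 0.35], [[0, 0, 0], [0, 0, 0], 0.4], [[0, 0, 0], [0, 0, 0], 0.5], [[0, 0, 0], [0, 0, 0], 0.5], [[0, 0, 0], [0, 0, 0], 0.5]]' --grip_force 25

```text
time: 4.85
ee_pos: [0.4933, 0.1071, 0.0447]
tcp_rot: [179.9, 29.9, 90.0]
wrist_force: [-1.7, 4.6, 8.5]
opening: 0.0514
grasp_force: 24.6
```

```bash
python3 f.py
```

```text
t 4.85 bay mm [  0.5   0.3 -11. ] F bay [ 0.3 -1.7  9.7] open 51.4 grip 24.6
685 [[  9.3 -21.    5.3]
 [  7.9 -31.1   5.6]
 [ 11.5 -26.4   6. ]
 [  8.8 -23.5   6.9]
 [ -4.4 -34.9   7. ]
 [  3.7 -30.    7.7]]
580 [[ 4.4 22.2  5. ]
 [11.2 27.8  5. ]
 [ 9.1 22.1  5.4]
 [12.7 31.1  6.2]
 [10.2 25.6  6.4]
 [-8.4 23.   6.8]]
```

Request:
play_rows --increments '[[[0, 0, -2], [0, 0, 0], 0.5], [[0, 0, -5], [0, 0, 0], 0.5], [[0, 0, -8], [0, 0, 0], 0.5], [[0, 0, -8], [0, 0, 0], 0.5]]'

```text
time: 5.3
ee_pos: [0.4932, 0.1107, 0.051]
tcp_rot: [180.0, 29.9, 90.0]
wrist_force: [-0.1, 0.2, -0.7]
opening: 0.0512
grasp_force: 26.3
```

```bash
python3 f.py|head -1
python3 - <<'E'
from h import *
print(pose()[1:])
E
```

```text
t 5.3 bay mm [ 0.5  0.2 -3.7] F bay [-0.5 -0.1 -0.5] open 51.2 grip 26.3
(array([0.49312743, 0.11061664, 0.05085146]), array([[ 2.63678430e-04,  9.99999917e-01,  3.12080035e-04],
       [ 8.66570190e-01, -7.27507063e-05, -4.99055209e-01],
       [-4.99055144e-01,  4.02029349e-04, -8.66570136e-01]]))
```

Request:
play_rows --increments '[[[0, 0, -30], [0, 0, 0], 0.5], [[0, 0, -60], [0, 0, 0], 0.5], [[0, 0, -90], [0, 0, 0], 0.5], [[0, 0, -115], [0, 0, 0], 0.5], [[0, 0, -115], [0, 0, 0], 0.5], [[0, 0, -115], [0, 0, 0], 0.5]]'

```text
time: 5.95
ee_pos: [0.4931, 0.1681, 0.1501]
tcp_rot: [180.0, 29.9, 90.0]
wrist_force: [-0.3, 0.5, -0.6]
opening: 0.0508
grasp_force: 26.6
```

```bash
cat > g.py <<'E'
from h import *
import sys
inbay(); im,D=camera('scene'); W=cloud('scene',D); o,p,R=pose()
L=(W-p)@R*1000; m=(abs(L[...,0])<40)&(abs(L[...,1])<45)&(L[...,2]>-60)&(L[...,2]<60)&(W[...,2]>float(sys.argv[1]) if len(sys.argv)>1 else True)
P=L[m]; print(len(P),'tool-frame forward extent',np.sort(P[:,2])[-8:],'x',np.percentile(P[:,0],[1,99]),'y',np.percentile(P[:,1],[1,99]))
E
python3 g.py
python3 - <<'E'
from h import *
print(move([.47,.245,.06],RD))
E
```

```text
t 5.95 bay mm [3.000e-01 1.000e-01 1.107e+02] F bay [-0.7 -0.3 -0.3] open 50.8 grip 26.6
513 tool-frame forward extent [7.21131586 7.98863146 8.32675954 8.35316072 8.406214   8.75198987
 9.47353337 9.86143298] x [-29.67985274  28.82290586] y [-39.66649492  39.37748437]
(array([111.8, -22.8,  38.9]), array([-3.000e-02,  2.997e+01,  1.000e-02]))
```

Request:
play_rows --increments '[[[112, -23, 39], [0, 29.97, 0], 0.5], [[112, -23, 39], [0, 29.97, 0], 0.5], [[112, -23, 39], [0, 29.97, 0], 0.5], [[112, -23, 39], [0, 29.97, 0], 0.5], [[112, -23, 39], [0, 29.97, 0], 0.5], [[112, -23, 39], [0, 29.97, 0], 0.5], [[112, -23, 39], [0, 29.97, 0], 0.5]]'

```text
time: 6.7
ee_pos: [0.4702, 0.2455, 0.0605]
tcp_rot: [180.0, 0.1, 90.0]
wrist_force: [-0.2, -0.6, -0.6]
opening: 0.0505
grasp_force: 26.6
```

```bash
python3 g.py .02
python3 - <<'E'
from h import *
print(pose()[1],move([.47,.245,.01],RD))
E
```

```text
t 6.7 bay mm [-111.4  -22.8   71.9] F bay [ 0.2 -0.2 -0.9] open 50.5 grip 26.6
475 tool-frame forward extent [1.09971441 1.20611978 1.22172742 1.76203451 2.18132336 3.07860321
 6.61077506 7.07166889] x [-30.57325353  29.58287149] y [-39.10897489  36.74115005]
[0.47017563 0.24573129 0.06053958] (array([-0.7, -0.2, 50.5]), array([0.  , 0.05, 0.02]))
```

Request:
play_rows --increments '[[[-0.5, 0, 25], [0, 0, 0], 0.5], [[-0.5, 0, 42], [0, 0, 0], 0.5], [[-0.5, 0, 47], [0, 0, 0], 0.5], [[-0.5, 0, 50], [0, 0, 0], 0.5], [[-0.5, 0, 51], [0, 0, 0], 0.5], [[-0.5, 0, 51], [0, 0, 0], 0.5]]'

```text
time: 7.35
ee_pos: [0.4705, 0.2454, 0.0105]
tcp_rot: [179.9, -0.0, 90.0]
wrist_force: [1.0, -1.1, -0.2]
opening: 0.0504
grasp_force: 26.6
```

```bash
python3 -c "
from h import *
o,p,R=pose();print(p,o['wrist_force'])"
```

```text
[0.47050607 0.24536935 0.01045554] [ 0.96320084 -1.09086209 -0.15898845]
```

Request:
play_rows --increments '[[[0, 0, 1], [0, 0, 0], 0.5], [[0, 0, 2], [0, 0, 0], 0.5], [[0, 0, 2], [0, 0, 0], 0.5]]'

```text
time: 7.65
ee_pos: [0.4706, 0.2453, 0.0091]
tcp_rot: [179.9, -0.1, 90.0]
wrist_force: [-2.2, -0.5, 7.1]
opening: 0.0508
grasp_force: 27.3
```

Request:
play_rows --increments '[[[0, 0, 1], [0, 0, 0], 0.35], [[0, 0, 1], [0, 0, 0], 0.25], [[0, 0, 1], [0, 0, 0], 0.15], [[0, 0, 1], [0, 0, 0], 0.1], [[0, 0, 1], [0, 0, 0], 0.1], [[0, 0, -10], [0, 0, 0], 0.1], [[0, 0, -50], [0, 0, 0], 0.1], [[0, 0, -100], [0, 0, 0], 0.1], [[0, 0, -150], [0, 0, 0], 0.1], [[0, 0, -190], [0, 0, 0], 0.1], [[0, 0, -190], [0, 0, 0], 0.1], [[0, 0, -190], [0, 0, 0], 0.1]]'

```text
time: 8.85
ee_pos: [0.4704, 0.2452, 0.1993]
tcp_rot: [179.9, -0.1, 90.0]
wrist_force: [0.6, 1.3, 0.0]
opening: 0.0772
grasp_force: 0.0
```

Run:
```python
from h import *
a=np.radians(-82); # pack x yaw
ty=np.array([-np.sin(a),np.cos(a),0]); RP=np.c_[np.cross(ty,[0,0,-1.]),ty,[0,0,-1.]]
print(pose()[1],move([.4185,-.151,.15],RP))
im,D=camera('scene'); W=cloud('scene',D)
m=(abs(W[...,0]-.47)<.06)&(abs(W[...,1]-.245)<.05)&(W[...,2]>.008)&(W[...,2]<.05); P=W[m]
print(len(P),cv2.minAreaRect(P[:,:2].astype(np.float32)*1000),np.percentile(P[:,2],[5,30,50,70,99]))
T=P[P[:,2]>.025]; print(T.mean(0),T.min(0),T.max(0))
# inside the bay
L=(W-B0)@np.array([BX,BY,BZ]).T*1000; m=(abs(L[...,0])<26)&(abs(L[...,1])<28)&(abs(L[...,2])<60); print('bay depth',np.percentile(L[m][:,2],[5,25,50,75,95]))
```

```text
[0.47044693 0.24518446 0.19930523] (array([-396.3,  -52.1,   48.5]), array([ 0.15, -0.08, -8.  ]))
375 ((468.5904235839844, 245.28591918945312), (68.9587173461914, 63.65275955200195), 2.011885643005371) [0.01262674 0.01754078 0.01849663 0.0195134  0.0317881 ]
[0.46738768 0.2445377  0.02930582] [0.43833343 0.23340796 0.02519089] [0.50178644 0.25607898 0.03437344]
bay depth [-26.67863855 -22.10573798 -15.17340512  -9.22793901  -5.31478815]
```

Request:
play_rows --increments '[[[-396, -52, 48], [0, 0, -8], 0.65], [[-396, -52, 48], [0, 0, -8], 0.65], [[-396, -52, 48], [0, 0, -8], 0.65], [[-396, -52, 48], [0, 0, -8], 0.65], [[-396, -52, 48], [0, 0, -8], 0.65], [[-396, -52, 48], [0, 0, -8], 0.65], [[-396, -52, 48], [0, 0, -8], 0.65], [[-396, -52, 48], [0, 0, -8], 0.65], [[-396, -52, 48], [0, 0, -8], 0.65], [[-396, -52, 108], [0, 0, -8], 0.65], [[-396, -52, 148], [0, 0, -8], 0.65], [[-396, -52, 148], [0, 0, -8], 0.65], [[-396, -52, 148], [0, 0, -8], 0.65]]'

```text
time: 10.2
ee_pos: [0.4173, -0.1503, 0.0496]
tcp_rot: [-179.9, -0.1, 98.0]
wrist_force: [-0.0, 0.6, 0.9]
opening: 0.0301
grasp_force: 0.0
```

Run:
```python
from h import *
o,p,R=pose(); print(p,o['opening'])
im,D=camera('scene'); W=cloud('scene',D)
L=(W-p)@R*1000; m=(abs(L[...,0])<40)&(abs(L[...,1])<45)&(L[...,2]>-60)&(W[...,2]>.034); P=L[m]; print('fingers fwd',np.sort(P[:,2])[-12:])
q=P[P[:,2]>np.sort(P[:,2])[-60]]; print('finger ends x,y',np.percentile(q[:,0],[2,98]),np.percentile(q[:,1],[2,98]))
m=(abs(L[...,0])<45)&(abs(L[...,1])<45)&(W[...,2]>.006)&(W[...,2]<.032)&(im.max(-1)<110); P=L[m]
print('pack in tool',cv2.minAreaRect(P[:,:2].astype(np.float32)))
P=L[m&(W[...,2]>.021)]; print('rib',cv2.minAreaRect(P[:,:2].astype(np.float32)),P.mean(0),len(P))
cv2.imwrite('pics/s3.png',cv2.resize(im[230:350,250:410][...,::-1],(800,600)))
```

```text
[ 0.41733702 -0.15028441  0.04964583] 0.03005764834366254
fingers fwd [-16.62080127 -16.57189456 -16.02253331 -15.94803998 -15.94799814
 -15.88357509 -13.9806888  -13.45250927 -13.14356505 -12.99435024
 -12.34808721 -11.34143774]
finger ends x,y [-9.4295271   5.05328051] [-27.34069057  19.48950696]
pack in tool ((-3.1160049438476562, 0.39026451110839844), (40.74618911743164, 46.01383590698242), 88.22219848632812)
rib ((-2.7605600357055664, 0.8459701538085938), (13.1620512008667, 26.433183670043945), 87.59899139404297) [-6.31421746  0.24429973 24.65250506] 45
```

View pics/s3.png

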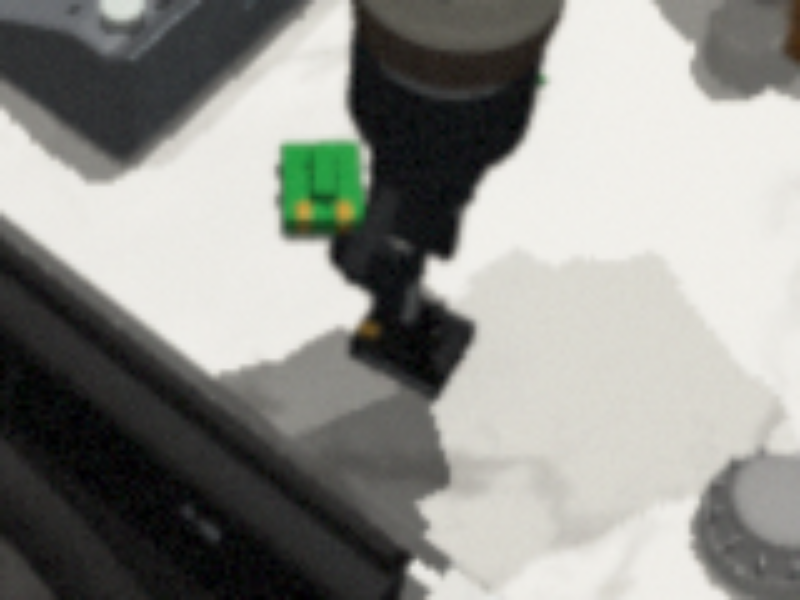

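The scene crop shows the open fingers over the black pack, with its brass plates at (370,328). I'll lower until the tips touch.

Request:
play_rows --increments '[[[-1, 0, 20], [0, 0, 0], 0.65], [[-1, 0, 32], [0, 0, 0], 0.65], [[-1, 0, 38], [0, 0, 0], 0.65], [[-1, 0, 42], [0, 0, 0], 0.65], [[-1, 0, 44], [0, 0, 0], 0.65], [[-1, 0, 44], [0, 0, 0], 0.65]]'

```text
time: 10.85
ee_pos: [0.4186, -0.152, 0.0061]
tcp_rot: [179.9, -0.0, 98.0]
wrist_force: [0.2, -0.1, -0.7]
opening: 0.0298
grasp_force: 0.0
```

Request:
play_rows --increments '[[[0, 0, 1.5], [0, 0, 0], 0.65], [[0, 0, 1.5], [0, 0, 0], 0.8], [[0, 0, 1.5], [0, 0, 0], 0.95], [[0, 0, 1.5], [0, 0, 0], 0.95], [[0, 0, 1.5], [0, 0, 0], 0.95]]' --grip_force 40

```text
time: 11.35
ee_pos: [0.4197, -0.1528, 0.0068]
tcp_rot: [179.8, 0.1, 98.0]
wrist_force: [-4.1, -0.1, 19.2]
opening: 0.0109
grasp_force: 46.0
```

Request:
play_rows --increments '[[[0, 0, -10], [0, 0, 0], 0.95], [[0, 0, -50], [0, 0, 0], 0.95], [[0, 0, -100], [0, 0, 0], 0.95], [[0, 0, -150], [0, 0, 0], 0.95], [[0, 0, -200], [0, 0, 0], 0.95], [[0, 0, -200], [0, 0, 0], 0.95], [[0, 0, -200], [0, 0, 0], 0.95]]'

```text
time: 12.05
ee_pos: [0.4187, -0.1522, 0.2052]
tcp_rot: [179.9, 0.0, 98.0]
wrist_force: [0.2, 0.3, -1.8]
opening: 0.0106
grasp_force: 42.1
```

Run:
```python
from h import *
inbay(); o,p,R=pose()
for n in('scene','top'):
    im,D=camera(n); W=cloud(n,D); L=(W-p)@R*1000
    m=(abs(L[...,0])<40)&(abs(L[...,1])<40)&(L[...,2]>-8)&(L[...,2]<40); P=L[m]
    if len(P)>20: print(n,len(P),cv2.minAreaRect(P[:,:2].astype(np.float32)),'z',np.percentile(P[:,2],[2,50,98]),'x',np.percentile(P[:,0],[1,99]))
print('to above bay',move(bay(0,0,.10),RT))
```

```text
t 12.05 bay mm [305.3 -74.3  -1.7] F bay [-1.2  0.2 -1.4] open 10.6 grip 42.1
scene 204 ((-0.07497596740722656, -1.0383224487304688), (40.61271286010742, 47.735084533691406), 86.23921966552734) z [-7.94636611 -4.91543052  6.28779984] x [-24.60274367  22.71488635]
top 93 ((18.698122024536133, -0.9861660003662109), (42.29243087768555, 21.811845779418945), 74.73084259033203) z [-7.89847638 -5.48082461  2.933133  ] x [ 4.93614756 26.36277086]
to above bay (array([301.2, 118.4,  62.5]), array([  2.02, -30.03,   7.83]))
```

Request:
play_rows --increments '[[[301, 118.4, 62], [2.02, -30.03, 7.83], 0.95], [[301, 118.4, 62], [2.02, -30.03, 7.83], 0.95], [[301, 118.4, 62], [2.02, -30.03, 7.83], 0.95], [[301, 118.4, 62], [2.02, -30.03, 7.83], 0.95], [[301, 118.4, 62], [2.02, -30.03, 7.83], 0.95], [[301, 118.4, 62], [2.02, -30.03, 7.83], 0.95], [[301, 118.4, 62], [2.02, -30.03, 7.83], 0.95], [[301, 118.4, 62], [2.02, -30.03, 7.83], 0.95], [[301, 118.4, 62], [2.02, -30.03, 7.83], 0.95], [[301, 118.4, 62], [2.02, -30.03, 7.83], 0.95], [[301, 118.4, 62], [2.02, -30.03, 7.83], 0.95]]'

```text
time: 13.25
ee_pos: [0.4931, 0.1614, 0.142]
tcp_rot: [179.9, 30.1, 89.9]
wrist_force: [-0.2, 0.6, -0.7]
opening: 0.0105
grasp_force: 42.2
```

Run:
```python
from h import *
inbay(); o,p,R=pose(); print(move(bay(.0008,.0002,.035),RT))
im,D=camera('scene'); W=cloud('scene',D); L=(W-p)@R*1000
m=(abs(L[...,0])<40)&(abs(L[...,1])<40)&(L[...,2]>-8)&(L[...,2]<25); P=L[m]
print(len(P),cv2.minAreaRect(P[:,:2].astype(np.float32)),'x',np.percentile(P[:,0],[1,99]),'y',np.percentile(P[:,1],[1,99]))
# bay rim in the scene picture, from depth: points of the bay below the back
Lb=(W-B0)@np.array([BX,BY,BZ]).T*1000; m=(abs(Lb[...,0])<45)&(abs(Lb[...,1])<45)&(Lb[...,2]<-5)&(Lb[...,2]>-40); Q=Lb[m]; print('bay hole',len(Q),np.percentile(Q,[2,98],axis=0))
cv2.imwrite('pics/s4.png',cv2.resize(im[130:270,190:350][...,::-1],(685,600)))
```

```text
t 13.25 bay mm [2.100e+00 1.000e-01 1.004e+02] F bay [-0.9 -0.2 -0.3] open 10.5 grip 42.2
(array([ 1.3,  0.1, 65.4]), array([ 0.02,  0.08, -0.06]))
127 ((-1.7552356719970703, -1.231760025024414), (39.272613525390625, 50.57088851928711), 87.2894515991211) x [-26.55731647  22.22722207] y [-20.63228866  18.81304769]
bay hole 180 [[-31.40471178 -20.25460599 -28.89625826]
 [  8.16146739  40.84404008  -5.2907031 ]]
```

View pics/s4.png

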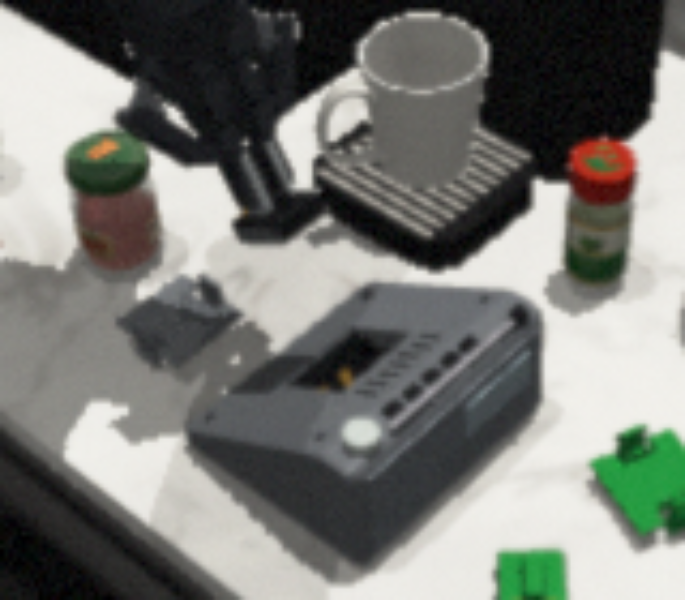

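Image shows the pack held at about (285,215), level with the tool, the bay open with its strips at (345,378), and the cover standing at (185,320). Lowering into the bay.

Request:
play_rows --increments '[[[2, 0, 30], [0, 0, 0], 0.95], [[2, 0, 60], [0, 0, 0], 0.95], [[2, 0, 85], [0, 0, 0], 0.95], [[2, 0, 90], [0, 0, 0], 0.95], [[2, 0, 96], [0, 0, 0], 0.95], [[2, 0, 102], [0, 0, 0], 0.95], [[2, 0, 108], [0, 0, 0], 0.95], [[2, 0, 112], [0, 0, 0], 0.95], [[2, 0, 112], [0, 0, 0], 0.95]]'

```text
time: 14.2
ee_pos: [0.4936, 0.1081, 0.044]
tcp_rot: [179.9, 30.1, 90.0]
wrist_force: [0.5, 1.3, -1.6]
opening: 0.011
grasp_force: 42.1
```

```bash
python3 -c "
from h import *
inbay()"
```

```text
t 14.2 bay mm [ -0.8   0.6 -11.1] F bay [-2.   0.5 -0.7] open 11.0 grip 42.1
```

Request:
play_rows --increments '[[[0, 0, 4], [0, 0, 0], 0.95], [[0, 0, 8], [0, 0, 0], 0.95], [[0, 0, 11], [0, 0, 0], 0.95], [[0, 0, 13], [0, 0, 0], 0.95], [[0, 0, 13], [0, 0, 0], 0.95]]'

```text
time: 14.7
ee_pos: [0.4936, 0.1015, 0.0327]
tcp_rot: [179.9, 30.1, 90.0]
wrist_force: [-0.3, 0.0, -0.9]
opening: 0.0106
grasp_force: 42.2
```

```bash
python3 -c "
from h import *
inbay()"
```

```text
t 14.7 bay mm [ -0.7   0.6 -24.2] F bay [-0.5 -0.3 -0.8] open 10.6 grip 42.2
```

Request:
play_rows --increments '[[[0, 0, 1], [0, 0, 0], 0.95], [[0, 0, 2], [0, 0, 0], 0.95], [[0, 0, 2], [0, 0, 0], 0.95]]'

```text
time: 15.0
ee_pos: [0.4938, 0.1008, 0.0315]
tcp_rot: [179.9, 30.0, 89.9]
wrist_force: [-0.5, 0.9, -0.1]
opening: 0.0105
grasp_force: 42.6
```

```bash
python3 -c "
from h import *
inbay()"
```

```text
t 15.0 bay mm [ -0.7   0.8 -25.6] F bay [-0.9 -0.5  0.4] open 10.5 grip 42.6
```

Request:
play_rows --increments '[[[0, 0, 1], [0, 0, 0], 0.95], [[0, 0, 1], [0, 0, 0], 0.95], [[0, 0, 0.5], [0, 0, 0], 0.85], [[0, 0, 0.5], [0, 0, 0], 0.78], [[0, 0, 0.5], [0, 0, 0], 0.78], [[0, 0, -2], [0, 0, 0], 0.78], [[0, 0, -10], [0, 0, 0], 0.78], [[0, 0, -30], [0, 0, 0], 0.78], [[0, 0, -60], [0, 0, 0], 0.78], [[0, 0, -100], [0, 0, 0], 0.78], [[0, 0, -140], [0, 0, 0], 0.78], [[0, 0, -170], [0, 0, 0], 0.1], [[0, 0, -170], [0, 0, 0], 0.1], [[0, 0, -170], [0, 0, 0], 0.1]]'

```text
time: 16.4
ee_pos: [0.4937, 0.1863, 0.1785]
tcp_rot: [179.9, 30.0, 90.0]
wrist_force: [0.1, 0.4, -0.7]
opening: 0.0616
grasp_force: 0.0
```

Run:
```python
from h import *
inbay(); print('to above cover',move([.4706,.2453,.10],RD))
for n in('scene','top'):
    im,D=camera(n); np.savez(n+'5.npz',im=im,D=D); W=cloud(n,D)
    Lb=(W-B0)@np.array([BX,BY,BZ]).T*1000
    m=(abs(Lb[...,0])<27)&(abs(Lb[...,1])<26)&(Lb[...,2]<-3)&(Lb[...,2]>-40); Q=Lb[m]
    print(n,len(Q)); 
    if len(Q): print(np.percentile(Q[:,2],[5,25,50,75,95]))
    r=Q[Q[:,2]>-11]; print('rib',len(r),r.mean(0) if len(r) else '',r.min(0),r.max(0))
a=np.load('scene5.npz')['im'][180:250,220:320]; cv2.imwrite('pics/s5.png',cv2.resize(a[...,::-1],(800,560),interpolation=cv2.INTER_CUBIC))
```

```text
t 16.4 bay mm [ -1.2   0.7 144.5] F bay [-0.8  0.1 -0.4] open 61.6 grip 0.0
to above cover (array([ 90.4, -23.2,  38.4]), array([ 0.13, 30.03,  0.  ]))
scene 104
[-18.00944071 -15.77537389 -10.47213252  -7.71893906  -5.33375507]
rib 56 [-12.39194044  -0.1757438   -7.84432858] [-26.96765092 -23.48981941 -10.96336772] [16.49103816 25.13380287 -3.62441385]
top 280
[-25.90794205 -19.49063629 -16.4584173  -12.96847271  -5.43458766]
rib 59 [-9.43330867  2.49176861 -7.07924458] [-26.80484509 -23.31516984 -10.96804164] [25.62977996 23.4473569  -3.02067441]
```

View pics/s5.png

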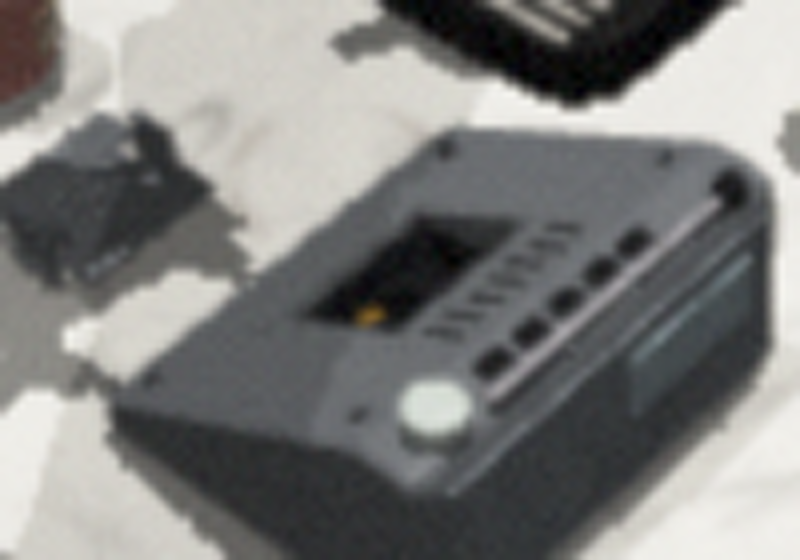

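The crop shows the pack down inside the bay, with a brass plate at the lower end (372,315). The top view's median depth is −16.5 mm, and the pack's top face should be at −16 mm. Next I fetch the cover.

Request:
play_rows --increments '[[[90.4, -23, 38], [0.1, 30.03, 0], 0.1], [[90.4, -23, 38], [0.1, 30.03, 0], 0.1], [[90.4, -23, 38], [0.1, 30.03, 0], 0.1], [[90.4, -23, 38], [0.1, 30.03, 0], 0.1], [[90.4, -23, 38], [0.1, 30.03, 0], 0.1], [[90.4, -23, 38], [0.1, 30.03, 0], 0.1], [[90.4, -23, 38], [0.1, 30.03, 0], 0.1]]'

```text
time: 17.2
ee_pos: [0.4705, 0.245, 0.0998]
tcp_rot: [-180.0, 0.1, 90.0]
wrist_force: [-0.0, 0.3, -0.5]
opening: 0.0769
grasp_force: 0.0
```

Run:
```python
from h import *
print(pose()[1],'to cover',move([.4706,.2453,.0090],RD))
d=np.load('top5.npz'); W=cloud('top',d['D']); L=(W-B0)@np.array([BX,BY,BZ]).T*1000
m=(abs(L[...,0])<22)&(abs(L[...,1])<19)&(L[...,2]<-11)&(L[...,2]>-23); Q=L[m]
A=np.c_[Q[:,:2],np.ones(len(Q))]; 
for i in range(4):
    s=np.linalg.lstsq(A,Q[:,2],rcond=None)[0]; k=abs(Q[:,2]-A@s)<2.5; A,Q=A[k],Q[k]
print('body plane tilt(rad) x,y, z0:',s,len(Q))
im,D=camera('scene'); W=cloud('scene',D)
m=(abs(W[...,0]-.47)<.06)&(abs(W[...,1]-.245)<.05)&(W[...,2]>.008)&(W[...,2]<.04); P=W[m]
print(len(P),cv2.minAreaRect(P[:,:2].astype(np.float32)*1000))
```

```text
[0.47052514 0.2449951  0.09976964] to cover (array([ 0.5,  0.1, 90.8]), array([-0.04,  0.13, -0.02]))
body plane tilt(rad) x,y, z0: [ -0.02423024   0.02401289 -16.44566988] 91
372 ((467.9467468261719, 245.97396850585938), (63.46422576904297, 69.3567886352539), 89.27802276611328)
```

Request:
play_rows --increments '[[[0.5, 0, 30], [0, 0, 0], 0.1], [[0.5, 0, 60], [0, 0, 0], 0.1], [[0.5, 0, 82], [0, 0, 0], 0.1], [[0.5, 0, 90.5], [0, 0, 0], 0.1], [[0.5, 0, 90.5], [0, 0, 0], 0.1], [[0.5, 0, 90.5], [0, 0, 0], 0.2], [[0.5, 0, 90.5], [0, 0, 0], 0.25], [[0.5, 0, 90.5], [0, 0, 0], 0.3], [[0.5, 0, 90.5], [0, 0, 0], 0.35], [[0.5, 0, 90.5], [0, 0, 0], 0.4], [[0.5, 0, 90.5], [0, 0, 0], 0.5], [[0.5, 0, 90.5], [0, 0, 0], 0.5], [[0.5, 0, 90.5], [0, 0, 0], 0.5]]' --grip_force 25

```text
time: 18.55
ee_pos: [0.4721, 0.2461, 0.0122]
tcp_rot: [179.8, -0.1, 90.0]
wrist_force: [0.7, -0.3, 10.5]
opening: 0.0506
grasp_force: 24.4
```

Request:
play_rows --increments '[[[0, 0, -5], [0, 0, 0], 0.5], [[0, 0, -40], [0, 0, 0], 0.5], [[0, 0, -80], [0, 0, 0], 0.5], [[0, 0, -110], [0, 0, 0], 0.5], [[0, 0, -110], [0, 0, 0], 0.5], [[0, 0, -110], [0, 0, 0], 0.5]]'

```text
time: 19.15
ee_pos: [0.4709, 0.2457, 0.1204]
tcp_rot: [179.9, -0.0, 90.0]
wrist_force: [0.3, -0.0, -1.4]
opening: 0.0505
grasp_force: 27.0
```

```bash
python3 g.py .02
python3 - <<'E'
from h import *
print(pose()[1],move(bay(.0005,.0002,.06),RT))
E
```

```text
t 19.15 bay mm [-81.7 -22.1 123.9] F bay [-0.7  0.3 -1.2] open 50.5 grip 27.0
522 tool-frame forward extent [ 2.7250887   2.73708523  3.12333402  3.31172376  8.37275683  8.74572061
  9.29242877 10.37925464] x [-31.06333422  29.01161557] y [-39.25073913  37.92434719]
[0.47037757 0.2453997  0.1192688 ] (array([-102.8,   22.9,   13.1]), array([-3.000e-02, -2.997e+01, -2.000e-02]))
```

Request:
play_rows --increments '[[[-103, 23, 13], [0, -29.97, 0], 0.5], [[-103, 23, 13], [0, -29.97, 0], 0.5], [[-103, 23, 13], [0, -29.97, 0], 0.5], [[-103, 23, 13], [0, -29.97, 0], 0.5], [[-103, 23, 13], [0, -29.97, 0], 0.5], [[-103, 23, 13], [0, -29.97, 0], 0.5], [[-103, 23, 13], [0, -29.97, 0], 0.5], [[-103, 23, 13], [0, -29.97, 0], 0.5]]'

```text
time: 20.0
ee_pos: [0.4936, 0.1422, 0.1074]
tcp_rot: [179.9, 29.9, 89.9]
wrist_force: [0.3, 0.7, -0.3]
opening: 0.0505
grasp_force: 27.0
```

```bash
python3 g.py;python3 - <<'E'
from h import *
print(move(bay(.0005,.0002,.02),RT))
E
```

```text
t 20.0 bay mm [ 1.4  0.6 60.8] F bay [-0.8  0.3  0.1] open 50.5 grip 27.0
513 tool-frame forward extent [11.36111045 11.62065522 11.73124192 11.84174518 12.50498759 12.99880795
 59.72509654 59.96354572] x [-31.15895645  28.28002954] y [-39.05563377  38.86877048]
(array([ 0.9, -0.5, 40.8]), array([ 0.02, -0.09, -0.09]))
```

Request:
play_rows --increments '[[[1.2, -0.5, 20], [0, 0, 0], 0.5], [[1.2, -0.5, 38], [0, 0, 0], 0.5], [[1.2, -0.5, 45], [0, 0, 0], 0.5], [[1.2, -0.5, 50], [0, 0, 0], 0.5], [[1.2, -0.5, 55], [0, 0, 0], 0.5], [[1.2, -0.5, 60], [0, 0, 0], 0.5], [[1.2, -0.5, 60], [0, 0, 0], 0.5]]'

```text
time: 20.75
ee_pos: [0.493, 0.1135, 0.054]
tcp_rot: [-180.0, 30.0, 90.0]
wrist_force: [0.1, -0.5, -0.3]
opening: 0.0505
grasp_force: 27.0
```

```bash
python3 -c "
from h import *
inbay()"
```

```text
t 20.75 bay mm [-0.4 -0.   0.2] F bay [ 0.3  0.1 -0.5] open 50.5 grip 27.0
```

Request:
play_rows --increments '[[[0, 0, 2], [0, 0, 0], 0.5], [[0, 0, 4], [0, 0, 0], 0.5], [[0, 0, 6], [0, 0, 0], 0.5], [[0, 0, 7.5], [0, 0, 0], 0.5], [[0, 0, 7.5], [0, 0, 0], 0.5]]'

```text
time: 21.25
ee_pos: [0.493, 0.1097, 0.0476]
tcp_rot: [-180.0, 30.0, 90.0]
wrist_force: [0.4, -0.4, -0.5]
opening: 0.0509
grasp_force: 27.0
```

```bash
python3 -c "
from h import *
inbay()"
```

```text
t 21.25 bay mm [-0.4  0.  -7.2] F bay [ 0.1  0.4 -0.7] open 50.9 grip 27.0
```

Nearly home with no jamming; pressing a few mm more until it seats.

Request:
play_rows --increments '[[[0, 0, 1], [0, 0, 0], 0.5], [[0, 0, 2], [0, 0, 0], 0.5], [[0, 0, 3], [0, 0, 0], 0.5], [[0, 0, 3], [0, 0, 0], 0.5]]'

```text
time: 21.65
ee_pos: [0.4931, 0.1094, 0.047]
tcp_rot: [179.9, 29.9, 90.0]
wrist_force: [-7.5, 7.8, 15.0]
opening: 0.0507
grasp_force: 29.9
```

```bash
python3 -c "
from h import *
inbay()"
```

```text
t 21.65 bay mm [-0.4  0.1 -7.8] F bay [ 0.8 -7.5 16.9] open 50.7 grip 29.9
```

Request:
play_rows --increments '[[[0, 0, 0], [0, 0, 0], 0.38], [[0, 0, 0], [0, 0, 0], 0.33], [[0, 0, 0], [0, 0, 0], 0.28], [[0, 0, 0], [0, 0, 0], 0.22], [[0, 0, 0], [0, 0, 0], 0.16], [[0, 0, 0], [0, 0, 0], 0.1], [[0, 0, 0], [0, 0, 0], 0.1], [[0, 0, -10], [0, 0, 0], 0.1], [[0, 0, -50], [0, 0, 0], 0.1], [[0, 0, -100], [0, 0, 0], 0.1], [[0, 0, -150], [0, 0, 0], 0.1], [[60, -50, -180], [0, 0, 0], 0.1], [[110, -100, -180], [0, 0, 0], 0.1], [[150, -150, -180], [0, 0, 0], 0.1], [[150, -150, -180], [0, 0, 0], 0.1], [[150, -150, -180], [0, 0, 0], 0.1]]'

```text
time: 23.25
ee_pos: [0.3401, 0.3305, 0.1252]
tcp_rot: [-179.9, 30.0, 90.2]
wrist_force: [-0.2, 0.2, -0.6]
opening: 0.077
grasp_force: 0.0
```

Run:
```python
from h import *
inbay()
for n in('top','scene'):
    im,D=camera(n); W=cloud(n,D); np.savez(n+'6.npz',im=im,D=D)
    L=(W-B0)@np.array([BX,BY,BZ]).T*1000
    b=(np.hypot(L[...,0],L[...,1])<75)&(np.maximum(abs(L[...,0])-34,abs(L[...,1])-36)>0)&(abs(L[...,0])<50)&(abs(L[...,2])<6)
    i=(abs(L[...,0])<27)&(abs(L[...,1])<22)&(abs(L[...,2])<12)
    for nm,m in(('back',b),('plate',i)):
        Q=L[m]; s=np.linalg.lstsq(np.c_[Q[:,:2],np.ones(len(Q))],Q[:,2],rcond=None)[0]; print(n,nm,len(Q),'slope rad',s[:2].round(3),'z0',s[2].round(2))
    t=(abs(L[...,0])<20)&(abs(L[...,1])<40)&(abs(L[...,1])>20)&(L[...,2]>6)&(L[...,2]<25); Q=L[t]
    for g in(-1,1):
        q=Q[Q[:,1]*g>0]; print('tab',g,len(q),q.mean(0).round(1),np.percentile(q[:,1],[5,50,95]).round(1))
im=np.load('top6.npz')['im'][190:260,230:330]; cv2.imwrite('pics/t6.png',cv2.resize(im[...,::-1],(800,560),interpolation=cv2.INTER_CUBIC))
```

```text
t 23.25 bay mm [-152.7 -152.9  170.4] F bay [-0.5 -0.2 -0.4] open 77.0 grip 0.0
top back 917 slope rad [-0.003  0.001] z0 -0.63
top plate 241 slope rad [ 0.001 -0.001] z0 -0.54
tab -1 10 [ -0.6 -28.4  11.1] [-30.  -28.  -27.2]
tab 1 14 [-0.7 31.2 11.5] [29.5 31.4 32.9]
scene back 464 slope rad [0.002 0.002] z0 -1.09
scene plate 123 slope rad [0.003 0.008] z0 -1.19
tab -1 12 [  1.3 -30.4   9.5] [-31.9 -30.5 -28. ]
tab 1 14 [ 0.  28.8  9.4] [27.  28.6 30.9]
```

View pics/t6.png

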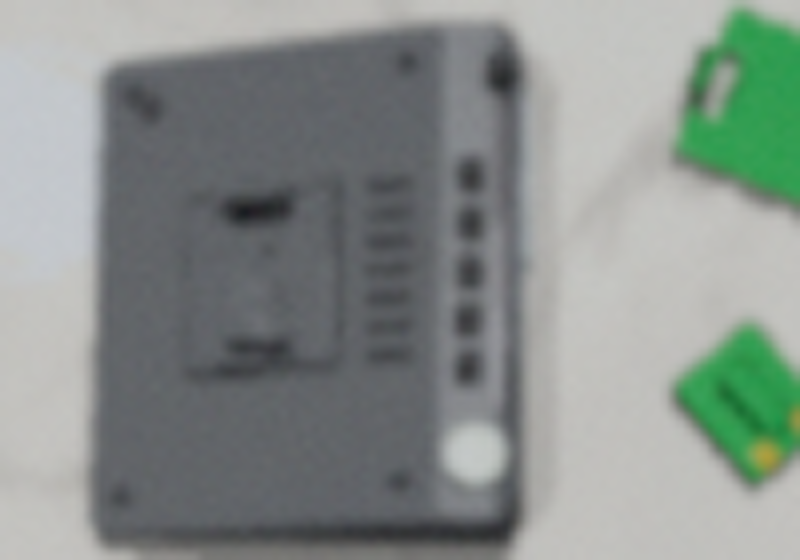

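The cover lies flush: the plate is level with the back within 0.1 mm and parallel to it. The tabs, at (258,208) and (258,350), are about 59 mm apart between centres, which means they have sprung out. Handing in.

```bash
python3 -c "
from h import *
print(workorder.job_done())"
```

```text
the job is handed in; nothing more can be done
None
```

The job is handed in after about 23 s of the 72 s: the battery pack lies flat on the bay floor with its contacts at the lower end, the cover is back on flush with both tabs sprung out, and the arm is clear; the verdict wasn't shown.

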